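# Seat the tea mill's burr plate with its four wing nuts

## Robot

A 7-joint arm with a two-finger parallel gripper is mounted at the origin on the work surface. World frame = base frame: x ahead of the robot, y to its left, z up, the work surface at z = 0. Lengths are in m, angles in rad, forces in N, time in s.
With the tool pointing down it reaches from about 0.4 to 0.875 m from the base axis. Payload 19.3 kg.
Tool frame: the origin (TCP) lies at the very end of the fingers, on their centre line; the grasp point (between the pads) lies 19 mm behind it; z points along the fingers, y is the line along which they close (so a half turn about z gives the same grasp; the last joint's range is limited). The gripper opens to 85 mm and grips with 20 to 120 N. Pads are 22 mm wide; open, the fingers measure 114 mm over their backs; the gripper's body (76 mm by 85 mm) begins 54 mm behind the grasp point. The pads swing forward as they close: fully open they stand 13 mm farther back than shut.
Start: joints at [1.231, 0.521, -0.036, 1.599, 0.021, 1.021, -0.113], TCP at [0.167, -0.602, 0.231] pointing down, gripper open.
Joint ranges: [-2.91, 2.91], [-0.3, 2.13], [-1.5, 1.42], [0.17, 2.43], [-1.26, 4.41], [0.16, 1.93], [-2.52, 2.52]. Speed limits (rad/s): [1.89, 1.89, 2.39, 2.39, 3.01, 3.01, 3.01].

## Interface

Orientations are given as a unit quaternion [x, y, z, w].
In Python, from cell import manip, fingers, cams, models gives the robot as it stands. Calls block until the motion is done:
- manip.move_pose(position, orientation): joint-space move of the TCP to a pose.
- manip.movel(position, frame=None, max_speed=0.15): straight line of the TCP; frame=None keeps the orientation; max_speed is the mean speed in m/s.
- manip.move_j(angles): joint-space move.
- fingers.grip(opening): finger opening in m; the grip force is fixed at half the most; returns when the fingers have stopped.
- manip.sleep(seconds).
- manip.ik(position, orientation): joint angles nearest the present ones, or None.
- manip.state(): the state.
- cams.snapshot(name): name is "scene" or "top"; returns the picture (384x512x3 uint8, blue, green, red); there is no depth.
- cams.get_calibration(name): a dict with "fov_y" (degrees; the focal length in pixels is half the picture's height over the tangent of half this angle, whatever the lens; pixels are square), "cx", "cy" (the principal point, pixels), "k1" (the pictures are not rectified: a ray, as slopes to the right and down, at radius r is drawn at 1 + k1 r^2 times it, then the intrinsics apply), "R" (3x3) and "t" (3): a world point X has camera coordinates R X + t. Camera axes: x right, y down, z forward; pixel columns grow to the right and rows downward; lengths in m; the calibration is good to about 2 mm. A picture is of the moment at which its call begins. get_calibration takes no time and is no camera call.
A pose or a line that the arm cannot do raises manip.PlanningError and nothing moves.
- manip.hand_in(): hands the job in; it is judged then, once.
Trained networks look in the newest picture that a camera, given by its name, has taken for a name from the list of things; names that differ only in an ending like _2 or _b are one class to them, and where a whole thing is asked for, a point or a joint stands for the part that bears it (a point fixed in the world has none). Each returns a list of dicts, best first, with "conf" (0 to 1); they miss things now and then, are a little off and sometimes report something else, mostly with a low value. They report only what shows in the picture. A call takes as long as a camera call.
- models.spot_in(camera, label): "point" ([column, row] in pixels, amid what is visible of it).
- models.outline_of(camera, label): "pixels" (384x512 bool, what is visible of it) and "point" ([column, row] in pixels, amid what is visible of it).
The state is a dict: "clock": time; "joints": joint angles; "dq": joint speeds; "effort": joint torques, N m; "position": TCP position; "ee_rot": TCP orientation; "wrist_force": force on the tool from outside, world axes, zero at the start; "ft_torque": the same for the moment, N m; "grip_width": finger opening in m; "gripper_force": force on a finger pad.
Only numpy, scipy, OpenCV 4.12 (cv2) and the standard library are available. Lean on these libraries where they do the work, as an engineer would, in place of code of your own. Each camera call takes 0.05 s, during which the arm holds its last target. There are 200 camera calls.

## Task

Tighten the tea mill's burr plate down evenly: turn each of the four wing nuts about half a turn clockwise, until its red wing points straight up the slope at the black mark on the plate. Work in cross order, finishing each nut before the next: any nut first, then the one diagonally opposite, then the other two. Leave the jar, bowl and the other things around the mill where they stand.

Things in the scene. Friction and masses are not known exactly. Their poses are not given: they have to be found in the camera images.
- mill: dark grey tea mill, fixed, 235 x 154 mm, its front turned to the robot's left. Its top face slopes 30 degrees, facing up and to the front. Origin on the table under that face's centre; x to the mill's back, z up. Behind the face stands a frosted hopper, axis 118 mm behind the origin, flaring to 124 mm wide at 245 to 262 mm height, so it overhangs the back of the face: the nuts must be reached along their leaning axes
- seat (a point): centre of the black seal on the mill's sloping face (86 mm above the table), on which the plate must come down. Axes: x straight up the slope (towards the hopper), y to the left for someone facing the mill's front, z out of the face, along the nuts' axes. Fixed to the mill
- plate_under (a point): underside centre of the aluminium burr plate (150 up the slope x 140 x 8 mm, with a 44 mm wide, 10 mm high central boss). Axes as the seat's when even. At first about 3 mm off the seal; each nut turned clockwise draws its own corner down 3 mm per half turn. All nuts at 3.14 rad: flush on the seal. Pulled unequally it tilts a little
- nut_front_left_grip (a point): brass wing nut, lower (front) left, at -42, +48 mm along the seat's x and y (left for someone facing the mill's front). Point on its axis, 26 mm above the plate, at grip height. The wings form one upright bar 42 long, 10 thick, from 4 to 34 mm above the plate, over a flange 24 wide, 4 high. The last 10 mm of one wing are red. Turns with the nut: own x along the bar away from the red wing, z out of the plate
- nut_front_left (a joint): angle of that nut, rad, growing clockwise as seen looking down on the plate. 0: red wing points straight down the slope; 3.14: straight up the slope at the black mark. Steady friction about 0.12 N m; stays where left; no stop near 3.14 (only at -0.8 and 4.2); sinks 3 mm per half turn
- nut_front_right_grip (a point): brass wing nut, lower (front) right, at -42, -48 mm along the seat's x and y (left for someone facing the mill's front). Point on its axis, 26 mm above the plate, at grip height. The wings form one upright bar 42 long, 10 thick, from 4 to 34 mm above the plate, over a flange 24 wide, 4 high. The last 10 mm of one wing are red. Turns with the nut: own x along the bar away from the red wing, z out of the plate
- nut_front_right (a joint): angle of that nut, rad, growing clockwise as seen looking down on the plate. 0: red wing points straight down the slope; 3.14: straight up the slope at the black mark. Steady friction about 0.12 N m; stays where left; no stop near 3.14 (only at -0.8 and 4.2); sinks 3 mm per half turn
- nut_back_left_grip (a point): brass wing nut, upper (back) left, at +42, +48 mm along the seat's x and y (left for someone facing the mill's front). Point on its axis, 26 mm above the plate, at grip height. The wings form one upright bar 42 long, 10 thick, from 4 to 34 mm above the plate, over a flange 24 wide, 4 high. The last 10 mm of one wing are red. Turns with the nut: own x along the bar away from the red wing, z out of the plate
- nut_back_left (a joint): angle of that nut, rad, growing clockwise as seen looking down on the plate. 0: red wing points straight down the slope; 3.14: straight up the slope at the black mark. Steady friction about 0.12 N m; stays where left; no stop near 3.14 (only at -0.8 and 4.2); sinks 3 mm per half turn
- nut_back_right_grip (a point): brass wing nut, upper (back) right, at +42, -48 mm along the seat's x and y (left for someone facing the mill's front). Point on its axis, 26 mm above the plate, at grip height. The wings form one upright bar 42 long, 10 thick, from 4 to 34 mm above the plate, over a flange 24 wide, 4 high. The last 10 mm of one wing are red. Turns with the nut: own x along the bar away from the red wing, z out of the plate
- nut_back_right (a joint): angle of that nut, rad, growing clockwise as seen looking down on the plate. 0: red wing points straight down the slope; 3.14: straight up the slope at the black mark. Steady friction about 0.12 N m; stays where left; no stop near 3.14 (only at -0.8 and 4.2); sinks 3 mm per half turn
- jar: frosted glass jar with clamp-top lid, 74 mm wide, 108 high, loose, stands beside or behind the mill. Origin at the centre of its underside. Leave it alone
- whisk_stand: pale green ceramic whisk stand, 60 mm wide, 72 high, loose, beside or behind the mill. Origin at the centre of its underside. Leave it alone
- tin: green tea tin with pale lid, 64 mm wide, 95 high, loose, beside or behind the mill. Origin at the centre of its underside. Leave it alone
- bowl: squat grey stoneware bowl, 116 mm wide, 62 high, loose, in front of the mill. Origin at the centre of its underside. Leave it alone
- cup: white cup, 68 mm wide, 60 high, loose. Origin at the centre of its underside. Leave it alone
- scoop: bamboo tea scoop, 155 mm long, lies in the top tray of the three-tier tray set at the right. Origin at the centre of its underside. Leave it alone

How it is judged:
On the way, in this order (a step that is already met when the one before it is completed fails the run):
1. one nut is turned home (red wing at its mark) while the other three are still as they were (((value of joint nut_front_left between 2.84 and 3.44 rad and value of joint each of nut_front_right, nut_back_left, nut_back_right below 1.1 rad) or (value of joint each of nut_front_left, nut_back_left, nut_back_right below 1.1 rad and value of joint nut_front_right between 2.84 and 3.44 rad) or (value of joint each of nut_front_left, nut_front_right, nut_back_right below 1.1 rad and value of joint nut_back_left between 2.84 and 3.44 rad) or (value of joint each of nut_front_left, nut_front_right, nut_back_left below 1.1 rad and value of joint nut_back_right between 2.84 and 3.44 rad))), for 0.2 s.
2. the nut diagonally opposite is home too, the other two still as they were (((value of joint nut_front_left between 2.84 and 3.44 rad and value of joint each of nut_front_right, nut_back_left below 1.1 rad and value of joint nut_back_right between 2.84 and 3.44 rad) or (value of joint each of nut_front_left, nut_back_right below 1.1 rad and value of joint nut_front_right between 2.84 and 3.44 rad and value of joint nut_back_left between 2.84 and 3.44 rad))), for 0.2 s.
3. a third nut is home, the last still as it was (((value of joint nut_front_left below 1.1 rad and value of joint nut_front_right between 2.84 and 3.44 rad and value of joint nut_back_left between 2.84 and 3.44 rad and value of joint nut_back_right between 2.84 and 3.44 rad) or (value of joint nut_front_left between 2.84 and 3.44 rad and value of joint nut_front_right below 1.1 rad and value of joint nut_back_left between 2.84 and 3.44 rad and value of joint nut_back_right between 2.84 and 3.44 rad) or (value of joint nut_front_left between 2.84 and 3.44 rad and value of joint nut_front_right between 2.84 and 3.44 rad and value of joint nut_back_left below 1.1 rad and value of joint nut_back_right between 2.84 and 3.44 rad) or (value of joint nut_front_left between 2.84 and 3.44 rad and value of joint nut_front_right between 2.84 and 3.44 rad and value of joint nut_back_left between 2.84 and 3.44 rad and value of joint nut_back_right below 1.1 rad))), for 0.2 s.
At the end, for the whole second after the job is handed in: All four nuts rest at 3.14 rad within 0.3 rad (red wing pointing up the slope at its mark), and the plate lies even (within 0.012 rad) and down on its seal (within 0.8 mm) (value of joint nut_front_left between 2.84 and 3.44 rad and value of joint nut_front_right between 2.84 and 3.44 rad and value of joint nut_back_left between 2.84 and 3.44 rad and value of joint nut_back_right between 2.84 and 3.44 rad and velocity of joint nut_front_left between -0.1 and 0.1 rad/s and velocity of joint nut_front_right between -0.1 and 0.1 rad/s and velocity of joint nut_back_left between -0.1 and 0.1 rad/s and velocity of joint nut_back_right between -0.1 and 0.1 rad/s and z of plate_under in the frame of seat below 0.0008 m and angle between the z axis of plate_under and the z axis of seat, either way round below 0.012 rad); the robot touches nothing.
It fails at once if the jar, whisk stand, tin, bowl or cup beside the mill is shifted by more than 30 mm (distance of any of jar, whisk_stand, tin, bowl, cup from where it was at the start of the episode above 0.03 m).
It fails at once if one of these is tipped over (angle between any of jar, whisk_stand, tin, bowl, cup's own z axis and vertical above 0.5 rad).
It fails at once if the tea scoop is shifted by more than 40 mm (distance of scoop from where it was at the start of the episode above 0.04 m).
It also fails if it takes over 72 s, if anything falls off the work surface, if the arm or the gripper's body presses on something with over 40 N, if the wrist force passes 120 N, or if a joint passes its speed limit or range.

## Working session

There is one attempt and no reset: what is moved stays moved. The work goes in short steps, each a Python script; the robot and the scene stay as the last script left them, time stands still between calls to the robot, and variables do not carry over. Pictures are saved under pics/ and viewed, at most 10 in all, crops included, and the job is handed in when it is done.

```bash
ls; mkdir -p pics; python3 - <<'E'
from cell import manip, fingers, cams, models
import cv2,numpy as np
for c in ("scene","top"):
    im=cams.snapshot(c); cv2.imwrite(f"pics/{c}0.png",im)
    k=cams.get_calibration(c); print(c,{a:np.round(b,4).tolist() for a,b in k.items()})
    for n in ["mill","nut_front_left_grip","plate_under","seat","jar","bowl","tin","cup","whisk_stand"]:
        print(n,[(np.round(d["point"]).tolist(),round(d["conf"],2)) for d in models.spot_in(c,n)][:6])
print(manip.state())
E
```

```text
pics
scene {'fov_y': 56.2539, 'cx': 258.6691, 'cy': 187.6625, 'k1': -0.0178, 'R': [[-0.9888, -0.1491, -0.0038], [-0.117, 0.7911, -0.6004], [0.0925, -0.5932, -0.7997]], 't': [0.5919, 0.2371, 1.1569]}
mill [([252.0, 242.0], 0.84)]
nut_front_left_grip [([237.0, 280.0], 0.38), ([301.0, 273.0], 0.3)]
plate_under [([253.0, 265.0], 0.55)]
seat []
jar [([200.0, 268.0], 0.71)]
bowl [([265.0, 326.0], 0.95)]
tin [([300.0, 272.0], 0.72)]
cup [([202.0, 224.0], 0.75)]
whisk_stand []
top {'fov_y': 42.2301, 'cx': 246.4645, 'cy': 189.5037, 'k1': -0.0478, 'R': [[-0.002, -1.0, 0.0032], [-0.9793, 0.0013, -0.2024], [0.2024, -0.0035, -0.9793]], 't': [-0.1516, 0.6122, 1.4486]}
mill [([170.0, 190.0], 0.94)]
nut_front_left_grip [([133.0, 180.0], 0.57)]
plate_under [([144.0, 195.0], 0.71), ([171.0, 193.0], 0.17)]
seat []
jar [([144.0, 150.0], 0.7)]
bowl [([96.0, 215.0], 0.63)]
tin [([151.0, 250.0], 0.64), ([134.0, 208.0], 0.39)]
cup [([198.0, 136.0], 0.7), ([143.0, 146.0], 0.28)]
whisk_stand [([225.0, 204.0], 0.66)]
{'clock': 1.0, 'joints': array([ 1.2308181 ,  0.52139388, -0.0362964 ,  1.59950068,  0.02120334,
        1.02110486, -0.11278569]), 'dq': array([ 0.00036657, -0.00201477,  0.00146579, -0.00020361, -0.00188621,
        0.00053215, -0.00044785]), 'effort': array([-2.43770819e-04, -9.26846910e+01,  1.97776571e+00, -3.70249844e+01,
        1.80263113e-02,  1.84760109e-03, -8.07924539e-05]), 'position': array([ 0.16654424, -0.602392  ,  0.23129439]), 'ee_rot': array([ 9.90918265e-01,  1.34465579e-01, -4.31790482e-06, -1.03271242e-05]), 'wrist_force': array([ 0.29956301, -0.41874583,  0.01275781]), 'ft_torque': array([-0.03388144, -0.01584942, -0.0008062 ]), 'gripper_force': 0.0, 'grip_width': 0.0854416781224004}
```

```bash
python3 - <<'E'
import cv2
a=cv2.imread("pics/top0.png")[120:270,60:260]; cv2.imwrite("pics/t1.png",cv2.resize(a,None,fx=4,fy=4,interpolation=2))
a=cv2.imread("pics/scene0.png")[160:360,150:400]; cv2.imwrite("pics/s1.png",cv2.resize(a,None,fx=3,fy=3,interpolation=2))
E
```

```text
(no output)
```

View pics/t1.png

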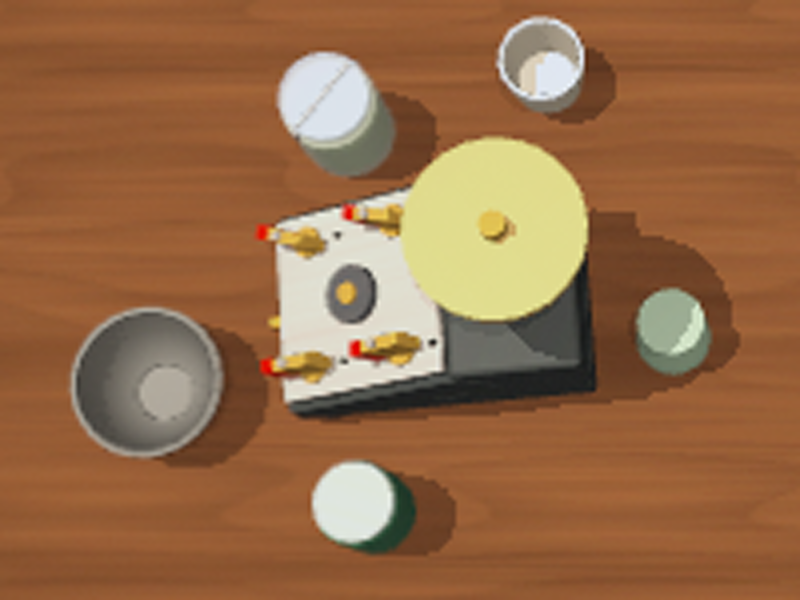

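View pics/s1.png

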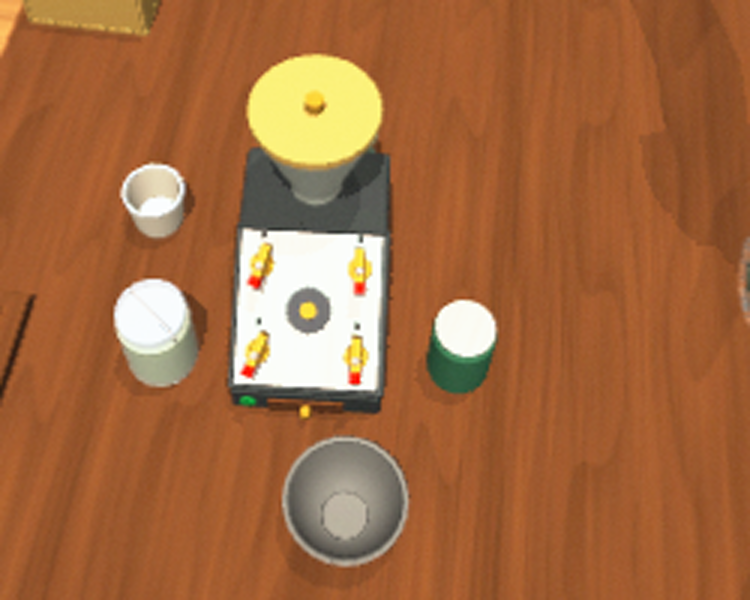

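```bash
cat > h.py <<'E'
from cell import manip, fingers, cams, models
import numpy as np, cv2
from scipy.spatial.transform import Rotation as R
from scipy.optimize import least_squares
CAL={c:cams.get_calibration(c) for c in("scene","top")}
def proj(c,X):
    k=CAL[c]; P=np.atleast_2d(X)@np.array(k["R"]).T+np.array(k["t"]); s=P[:,:2]/P[:,2:]
    f=192/np.tan(np.radians(k["fov_y"])/2); s=s*(1+k["k1"]*(s**2).sum(1,keepdims=True))
    return s*f+[k["cx"],k["cy"]]
A=np.array([[np.cos(np.pi/6),0,-.5],[0,1,0],[.5,0,np.cos(np.pi/6)]]) # seat axes in mill frame
def seatT(p):
    M=R.from_euler('z',p[2]).as_matrix()
    return M@A, np.array([p[0],p[1],.086])
def toW(p,X):
    Q,t=seatT(p); return np.atleast_2d(X)@Q.T+t
NUT={"fl":(-.042,.048),"fr":(-.042,-.048),"bl":(.042,.048),"br":(.042,-.048)}
E
cat > fit.py <<'E'
from h import *
sc=lambda u:(np.array(u)+.5)/3-.5+[150,160]
tp=lambda u:(np.array(u)+.5)/4-.5+[60,120]
C={"bl":(.075,.07,.011),"br":(.075,-.07,.011),"fr":(-.075,-.07,.011),"fl":(-.075,.07,.011)}
obs=[("scene",sc(u),C[n],0) for n,u in dict(bl=(240,229),br=(386,234),fr=(380,388),fl=(235,386)).items()]
obs+=[("top",tp(u),C[n],0) for n,u in dict(fl=(279,222),fr=(285,404),br=(443,371)).items()]
obs+=[("scene",sc((308,310)),(0,0,.021),0),("top",tp((351,293)),(0,0,.021),0)]
obs+=[("scene",sc(u),(*NUT[n],.011),1) for n,u in dict(bl=(264,234),br=(361,238),fl=(259,321),fr=(358,325)).items()]
obs+=[("top",tp(u),(*NUT[n],.011),1) for n,u in dict(fl=(337,235),fr=(344,361),br=(432,342)).items()]
def res(p):
    return np.concatenate([proj(c,toW(p,np.array(X)+[m*p[3],0,0]))[0]-u for c,u,X,m in obs])
s=least_squares(res,[.6,.2,-1.5,.03],loss="soft_l1"); p=s.x
print(p,np.round(res(p).reshape(-1,2),1).tolist())
np.save("p.npy",p)
def blobs(c):
    im=cv2.imread(f"pics/{c}0.png").astype(int); b,g,r=im[...,0],im[...,1],im[...,2]
    m=((r>150)&(g<60)&(b<60)).astype(np.uint8)
    n,_,st,ce=cv2.connectedComponentsWithStats(m,connectivity=8)
    return [ce[i] for i in range(1,n) if st[i,4]>=3]
B={c:blobs(c) for c in CAL}
for n,(x,y) in NUT.items():
    for c in CAL:
        def tip(a): return proj(c,toW(p,[x-.016*np.cos(a),y+.016*np.sin(a),.038]))[0]
        b=min(B[c],key=lambda b:np.linalg.norm(b-tip(0)))
        L=[(np.linalg.norm(b-tip(a)),a) for a in np.linspace(-1,1,81)]
        print(n,c,np.round(b,1),"angle %.2f err %.1f"%min(L)[::-1])
    print(n,toW(p,[x,y,.037]).round(4))
    Q,_=seatT(p)
    for k in(0,1):
        # tool z=-seat z ; tool y = across bar
        y_=Q[:,1]*(1-2*k); z_=-Q[:,2]; O=np.stack([np.cross(y_,z_),y_,z_],1)
        for s in (-.007,-.12): print(k,s,manip.ik(toW(p,[x,y,.011-s])[0],R.from_matrix(O).as_quat()))
E
python3 fit.py
```

```text
[ 0.59511775  0.13257551 -1.46857219  0.02735104] [[0.7, -0.3], [-0.7, -0.1], [-0.4, 0.6], [-0.1, -0.9], [-0.9, 0.3], [0.3, -0.2], [-0.0, -0.3], [0.4, -0.3], [-0.9, -0.1], [0.0, 0.3], [0.1, 0.2], [0.4, 0.1], [0.1, 0.2], [0.1, 0.1], [0.3, -0.0], [0.6, -0.2]]
fl scene [232.2 283.2] angle 0.43 err 0.8
fl top [124.9 177.6] angle 0.38 err 2.2
fl [[0.6373 0.1921 0.097 ]]
0 -0.007 [-0.33028467  0.91340147 -0.44774047  1.44886217  0.82202192  1.30049586
 -0.98944729]
0 -0.12 [-0.25356999  0.90463573 -0.76853387  1.31686529  0.92212843  1.61130672
 -1.02470533]
1 -0.007 [ 0.03430374  1.2417083  -1.28076418  1.42576371  1.38377666  1.836592
  1.9477341 ]
1 -0.12 [-0.07209201  1.11902334 -1.27865367  1.30491704  1.26253056  1.91688593
  1.9928955 ]
fr scene [268. 286.] angle 0.07 err 1.4
fr top [126.  211.5] angle 0.03 err 2.7
fr [[0.5418 0.1823 0.097 ]]
0 -0.007 [-0.29880061  0.82809159 -0.55466361  1.70654132  0.85796999  1.25054403
 -1.18297022]
0 -0.12 [-0.16673309  0.85183572 -0.95494138  1.57416419  0.93319951  1.6119137
 -1.24001956]
1 -0.007 [ 0.06295446  1.17028226 -1.2803821   1.68721
[... 419 characters left out ...]
0242
 -0.98314135]
1 -0.007 [ 0.15935999  1.15142952 -1.2796072   1.49330235  1.3457326   1.81105454
  2.02697394]
1 -0.12 [ 0.05400739  1.0268918  -1.27752312  1.37355418  1.22015949  1.89330048
  2.07309356]
br scene [269.5 255.5] angle 0.00 err 0.8
br top [148.6 206.7] angle 0.00 err 1.9
br [[0.5492 0.1099 0.139 ]]
0 -0.007 [-0.18043468  0.72691002 -0.5544427   1.77516869  0.85550697  1.2297619
 -1.0785022 ]
0 -0.12 [-0.01959541  0.7577353  -0.99174224  1.64073274  0.92127208  1.60358699
 -1.14125462]
1 -0.007 [ 0.19930527  1.0594188  -1.27866995  1.75578618  1.23036576  1.73241671
  1.83596737]
1 -0.12 [ 0.09733336  0.90975211 -1.27603317  1.63502948  1.06917663  1.79572845
  1.89885645]
```

```bash
cat >> h.py <<'E'
try: P=np.load("p.npy")[:3]
except Exception: P=None
def pose(n,a,s,d=(0,0)):
    """TCP pose: nut n, bar angle a, s above the seat along its z; d: shift in seat x,y"""
    Q,_=seatT(P); Q0=np.stack([-Q[:,0]*0+np.cross(Q[:,1],-Q[:,2]),Q[:,1],-Q[:,2]],1)
    x,y=NUT[n]
    return toW(P,[x+d[0],y+d[1],s])[0], (R.from_matrix(Q0)*R.from_euler('z',a)).as_quat()
def rep(tag):
    s=manip.state(); Q,t=seatT(P)
    print(tag,"t %.1f"%s["clock"],"F(seat)",(Q.T@s["wrist_force"]).round(1),"M",(Q.T@s["ft_torque"]).round(2),"w %.4f"%s["grip_width"],
      "tcp(seat)mm",((s["position"]-t)@Q*1e3).round(1),"q",s["joints"].round(2),"gf %.0f"%s["gripper_force"])
E
python3 - <<'E'
from h import *
for s in (.2,.3): print(s,pose("fl",.4,s)[0],manip.ik(*pose("fl",.4,s)))
manip.movel([.167,-.602,.45],max_speed=.4); rep("up")
manip.move_pose(*pose("fl",.4,.2)); rep("standoff")
q=manip.state()["joints"]; print(manip.ik(*pose("fl",.7,.2))-q)
cv2.imwrite("pics/s2.png",cv2.resize(cams.snapshot("scene")[60:360,130:430],None,fx=2,fy=2))
E
```

```text
0.2 [0.62895082 0.27313488 0.23820508] [-0.24169753  0.92609692 -0.95214504  1.2065923   0.99628876  1.80249331
 -1.43293356]
0.3 [0.62384851 0.32287386 0.32480762] [-0.38235858  0.87051561 -0.86423154  1.00572401  0.92452052  1.9282226
 -1.33609473]
up t 1.7 F(seat) [-0.1  0.3 -0.3] M [-0.    0.03  0.01] w 0.0855 tcp(seat)mm [ 777.  -500.8  -28.1] q [ 1.22  0.39 -0.02  1.25  0.01  1.5  -0.1 ] gf 0
standoff t 5.2 F(seat) [-0.4 -1.4 -0.2] M [0.01 0.55 0.03] w 0.0853 tcp(seat)mm [-41.2  48.3 199.7] q [-0.24  0.92 -0.94  1.21  0.99  1.8  -1.43] gf 0
[-0.01610272 -0.01344008  0.03980415  0.00127852 -0.02561316 -0.02001483
 -0.28921718]
```

View pics/s2.png

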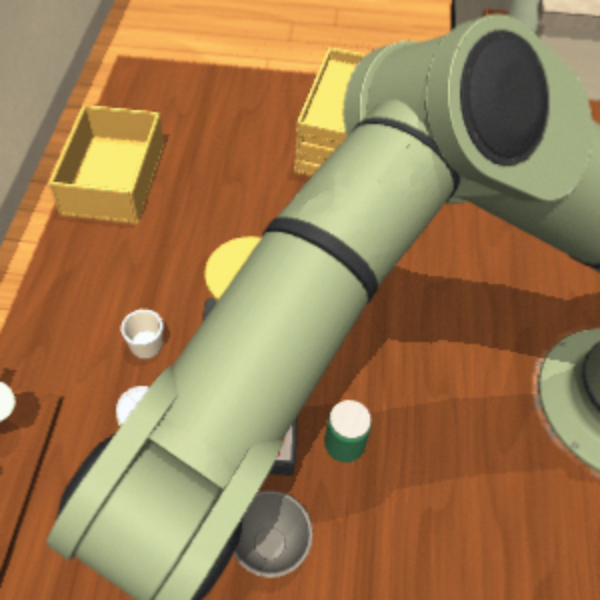

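```bash
cat >> h.py <<'E'
PI=np.pi
def dn(n,a,s,v=.15,d=(0,0)): manip.movel(pose(n,a,s,d)[0],max_speed=v)
E
python3 - <<'E'
from h import *
q=manip.state()["joints"].copy(); q[6]+=PI; manip.move_j(q)
fingers.grip(.04); rep("rot")
dn("fl",.4-PI,.075,.2); rep("above")
cv2.imwrite("pics/t3.png",cv2.resize(cams.snapshot("top")[120:270,60:260],None,fx=3,fy=3,interpolation=2))
dn("fl",.4-PI,.019,.05); rep("down")
fingers.grip(.0); rep("grip")
E
```

```text
rot t 8.6 F(seat) [ 0.1  0.2 -0.2] M [ 0.01  0.51 -0.05] w 0.0399 tcp(seat)mm [-41.4  48.2 199.8] q [-0.25  0.92 -0.94  1.21  0.99  1.8   1.71] gf 0
above t 9.3 F(seat) [0.3 0.6 0.7] M [0.02 0.51 0.02] w 0.0402 tcp(seat)mm [-42.4  48.2  76.4] q [-0.14  1.   -0.91  1.38  1.06  1.62  1.64] gf 0
down t 10.7 F(seat) [ 0.2 -0.3 -0.1] M [0.01 0.51 0.  ] w 0.0399 tcp(seat)mm [-42.1  48.1  19.4] q [-0.11  1.04 -0.89  1.43  1.11  1.55  1.62] gf 0
grip t 11.0 F(seat) [2.8 8.3 2.1] M [1.65 0.01 0.12] w 0.0090 tcp(seat)mm [-41.3  49.3  19.6] q [-0.11  1.04 -0.89  1.43  1.11  1.55  1.62] gf 60
```

```bash
cat >> h.py <<'E'
def turn(n,a,d,s=.019):
    q=np.array(manip.ik(*pose(n,a,s-.003*-a/PI,d))); q[6]+=a; manip.move_j(q); rep(n+" turned")
    print("rot err",(R.from_quat(pose(n,0,.02)[1]).inv()*R.from_quat(manip.state()["ee_rot"])).as_rotvec().round(3))
def release(n,d):
    fingers.grip(.04); dn(n,0,.08,.2,d); rep(n+" off")
E
python3 - <<'E'
from h import *
d=(.0005,.0013)
turn("fl",.4-PI,d); release("fl",d)
E
```

```text
fl turned t 13.5 F(seat) [-12.3   8.5   2. ] M [2.06 3.14 0.12] w 0.0090 tcp(seat)mm [-43.7  50.2  17.6] q [-0.11  1.04 -0.89  1.43  1.11  1.54 -1.12] gf 60
rot err [-0.003  0.004 -0.001]
fl off t 14.3 F(seat) [ 0.7 -0.4 -1. ] M [0.01 0.51 0.01] w 0.0399 tcp(seat)mm [-41.6  49.4  80.9] q [-0.15  0.99 -0.91  1.37  1.06  1.63 -1.09] gf 0
```

```bash
cat >> h.py <<'E'
def goto(n,a,d):
    q=np.array(manip.ik(*pose(n,0,.085,d))); q[6]-=a; manip.move_j(q); rep(n+" above")
def pick(n,a,d,s=.019):
    dn(n,a,s,.08,d); rep("down"); fingers.grip(0.); rep("grip")
E
python3 - <<'E'
from h import *
d=(-.0005,.0016); a=0-PI
goto("br",a,d)
cv2.imwrite("pics/t4.png",np.hstack([cv2.resize(cams.snapshot("top")[140:240,100:200],None,fx=4,fy=4,interpolation=2),cv2.resize(cams.snapshot("scene")[220:320,200:300],None,fx=4,fy=4,interpolation=2)]))
pick("br",a,d)
E
```

```text
br above t 17.0 F(seat) [-0.4  0.5  0.6] M [-0.    0.54 -0.03] w 0.0398 tcp(seat)mm [ 41.5 -46.4  85. ] q [ 0.02  0.81 -0.99  1.69  0.98  1.56  1.97] gf 0
down t 18.1 F(seat) [0.2 0.9 0.6] M [ 0.05  0.55 -0.04] w 0.0399 tcp(seat)mm [ 41.3 -46.3  19.5] q [ 0.06  0.87 -0.96  1.76  1.06  1.47  1.93] gf 0
grip t 18.5 F(seat) [ 1.  -4.5  6.6] M [-0.93  0.14  0.16] w 0.0091 tcp(seat)mm [ 41.4 -46.6  19.5] q [ 0.06  0.87 -0.96  1.76  1.06  1.47  1.93] gf 60
```

View pics/t4.png

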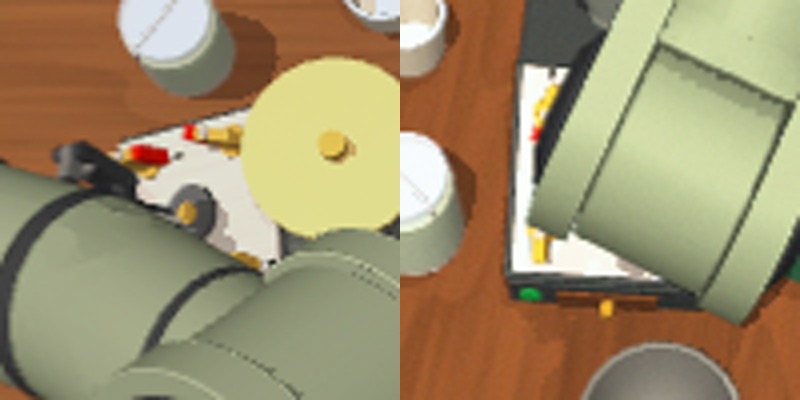

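The top view shows the front-left nut with its red wing at (150,155), pointing at its mark (177,157). Back-left is unchanged, and back-right is now gripped.

```bash
python3 - <<'E'
from h import *
d=(-.0005,.0013); turn("br",-PI,d); release("br",d)
a=.24-PI; goto("bl",a,d); pick("bl",a,d)
E
```

```text
br turned t 21.2 F(seat) [-7.2 -3.6  9.5] M [-1.01  2.19  0.22] w 0.0088 tcp(seat)mm [ 39.7 -46.8  17.2] q [ 0.06  0.87 -0.96  1.76  1.06  1.47 -1.21] gf 61
rot err [-0.001  0.003 -0.002]
br off t 22.1 F(seat) [ 0.4  0.2 -1. ] M [-0.02  0.48 -0.01] w 0.0400 tcp(seat)mm [ 41.5 -46.5  80.5] q [ 0.02  0.81 -0.99  1.7   0.99  1.55 -1.18] gf 0
bl above t 24.8 F(seat) [ 0.  -1.3 -0.1] M [-0.02  0.54  0.03] w 0.0398 tcp(seat)mm [41.5 49.2 84.9] q [-0.02  0.91 -0.94  1.43  1.05  1.62  1.89] gf 0
down t 25.8 F(seat) [-0.7 -1.7  0.2] M [0.02 0.53 0.03] w 0.0400 tcp(seat)mm [41.3 49.4 19.6] q [ 0.02  0.96 -0.91  1.5   1.1   1.54  1.86] gf 0
grip t 26.1 F(seat) [ 0.7 -2.5  5.7] M [-0.54  0.44 -0.19] w 0.0091 tcp(seat)mm [41.4 49.3 19.6] q [ 0.02  0.96 -0.91  1.5   1.1   1.54  1.86] gf 60
```

```bash
python3 - <<'E'
from h import *
d=(-.0008,.0012); turn("bl",.24-PI,d); release("bl",d)
a=.05-PI; goto("fr",a,d); pick("fr",a,d); turn("fr",a,d); release("fr",d)
dn("fr",0,.2,.2,d); q=manip.state()["joints"].copy(); q[0]-=.5; manip.move_j(q); rep("clear")
cv2.imwrite("pics/t5.png",np.hstack([cv2.resize(cams.snapshot("top")[140:240,100:200],None,fx=4,fy=4,interpolation=2),cv2.resize(cams.snapshot("scene")[220:320,200:300],None,fx=4,fy=4,interpolation=2)]))
E
```

```text
bl turned t 28.7 F(seat) [ 6.  -4.7 14.1] M [-1.24 -0.95  0.02] w 0.0091 tcp(seat)mm [41.7 49.2 17.3] q [ 0.02  0.96 -0.91  1.5   1.11  1.54 -1.04] gf 61
rot err [-0.001 -0.001  0.   ]
bl off t 29.6 F(seat) [-0.6 -0.3 -1.1] M [-0.06  0.5   0.03] w 0.0400 tcp(seat)mm [41.1 49.3 80.7] q [-0.02  0.91 -0.94  1.44  1.05  1.62 -1.01] gf 0
fr above t 32.1 F(seat) [-0.1 -0.6  0.7] M [0.07 0.56 0.04] w 0.0401 tcp(seat)mm [-42.7 -46.7  84.9] q [-0.12  0.91 -0.97  1.63  1.    1.57  1.81] gf 0
down t 33.0 F(seat) [-0.3  1.2 -0.8] M [0.05 0.57 0.01] w 0.0399 tcp(seat)mm [-43.  -46.7  19.5] q [-0.08  0.96 -0.94  1.69  1.07  1.49  1.78] gf 0
grip t 33.4 F(seat) [1.8 5.7 5.1] M [1.06 0.19 0.04] w 0.0093 tcp(seat)mm [-42.7 -46.1  19.6] q [-0.08  0.96 -0.94  1.69  1.07  1.49  1.78] gf 60
fr turned t 36.1 F(seat) [-4.8  6.2  7.4] M [1.42 1.67 0.09] w 0.0093 tcp(seat)mm [-44.  -45.9  17.3] q [-0.08  0.97 -0.94  1.69  1.07  1.49 -1.32] gf 61
rot err [-0.003  0.003  0.   ]
fr off t 37.0 F(seat) [-0.   1.3 -0.7] M [ 0.    0.53 -0.06] w 0.0399 tcp(seat)mm [-42.9 -46.7  80.7] q [-0.12  0.91 -0.97  1.63  1.    1.57 -1.28] gf 0
clear t 38.9 F(seat) [-0.1 -0.   0.3] M [-0.17  0.47  0.17] w 0.0400 tcp(seat)mm [-251.5 -213.1  319. ] q [-0.7   0.83 -1.01  1.47  0.91  1.74 -1.22] gf 0
```

View pics/t5.png

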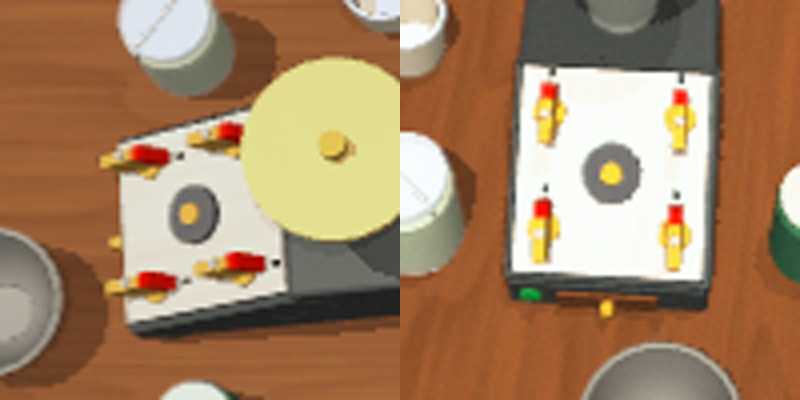

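Both views show all four red wings pointing up the slope at their marks, for example (549,92), (680,97), (542,207) and (675,214) in the scene half. The neighbouring objects have not moved and the arm is clear.

```bash
python3 -c "
from cell import manip
manip.sleep(.3); print(manip.hand_in())"
```

```text
the job is handed in; nothing more can be done
None
```

I turned all four wing nuts home in cross order (front left, back right, back left, front right) and handed the job in at about 39 s; the last picture shows every red wing at its mark and the things around the mill in view unmoved, but no verdict came back and I didn't measure the plate's seating.

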